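# Pass an order tray under the counter screen

## Task

Pass the order tray with its two jars through the slot under the counter screen to the customer's side (the robot's left) without ramming the guide rails, keeping it sliding on the counter rather than lifting it. Bring it on until its leading edge rests gently and squarely against the low stop ledge, in line with the slot, both jars still standing on it. Leave the other goods on the counter where they are, and let go of everything.

Things in the scene. Friction and masses are not known exactly. Their poses are not given: they have to be found in the camera images.
- tray: Loose wooden tray on felt runners, 150 (x) by 270 (y) mm, 0.45 kg. Origin: centre of underside; own +y points to the screen (within 0.3 rad) at the start. Floor 6 mm thick, rim 14 mm high. At each end an upright wooden grip board, 56 mm along x, 14 thick along y, centred at y = -115 (near) and +115 (far), its top 62 mm above the tray's underside. Board middle to nearest jar 75 mm.
- screen: Fixed wood and glass counter screen, 220 mm high, 20 thick (y), x from -125 to +185 mm. Origin: on the counter, middle of the slot; own +y is the way of travel to the customer's side. Slot under the lintel: 105 mm high, 156 wide (x -78 to +78). Guide rails 26 mm high, 14 thick, line it at x = +-78 from y = -35 to +40 and flare outward by 0.5 rad from y = -35 to -70.
- ledge: Fixed low wooden stop ledge on the customer's side, 190 (own x) by 20 (own y) by 18 mm high, parallel to the screen. Origin: centre of its underside. The face the tray comes up against is at own y = -10 mm, so a tray fully home has its origin 145 mm short of the ledge's origin along y.
- jar_a: Small jam jar standing on the tray, 52 mm diameter, 70 mm high, about 0.14 kg. Origin: centre of its underside, z up.
- jar_b: A second jar, like jar_a, beside it on the tray along the tray's x.
- gift_box: Bystander: square gift box, about 79 mm wide, 64 mm high, to leave alone. Origin: centre of its underside.
- tin: Bystander: tall tin, 66 mm diameter, 100 mm high, to leave alone. Origin: centre of its underside.
- spare_jar: Bystander: squat jar, 60 mm diameter, 60 mm high, on the bare counter, to leave alone. Origin: centre of its underside.
Things that resemble listed ones, but are neither listed nor needed, are in the scene too. There is more than one size of the ledge; the job needs the middle-sized.

How it is judged:
By the outcome, as a careful person would: the job done as asked, in the order asked, and still so for the second after the job is handed in, with the robot touching nothing.
It also fails if it takes over 59 s, if anything falls off the work surface, if the arm or the gripper's body presses on something with over 40 N, if the wrist force passes 120 N, or if a joint passes its speed limit or range.

## Robot

A 6-joint arm with a two-finger parallel gripper is mounted at the origin on the work surface. World frame = base frame: x ahead of the robot, y to its left, z up, the work surface at z = 0. Lengths are in m, angles in degrees, forces in N, time in s.
With the tool pointing down it reaches from about 0.4 to 0.825 m from the base axis. Payload 7 kg.
Tool frame: the origin (TCP) lies at the very end of the fingers, on their centre line; the grasp point (between the pads) lies 19 mm behind it (r.hold_point_z is the distance from the TCP to the grasp point, in m); x points along the fingers, y is the direction in which the jaws open and shut, and the axes are right-handed (so a half turn about x gives the same grasp; the last joint's range is limited). The gripper opens to 88 mm and grips with 3 to 60 N. Pads are 19 mm wide; open, the fingers measure 130 mm over their backs; the gripper's body (78 mm by 193 mm) begins 47 mm behind the grasp point.
Start: joints at [-59.353, 20.546, 0.682, 0, -70.136, -16.507], TCP at [0.165, -0.655, 0.227] pointing down, gripper open.
Joint ranges: [-176.03, 176.03], [-82.01, 121.73], [-58.28, 71.71], [-173.87, 95.51], [-174.79, -0.11], [-173.66, 173.66]. Speed limits (degrees/s): [136.94, 136.94, 172.46, 180, 180, 180].

## Interface

Orientations are given as [roll, pitch, yaw] about the fixed x, y, z axes, in that order (R = Rz(yaw) Ry(pitch) Rx(roll)).
In Python, from plant import r gives the robot as it stands. The module is installed in compiled form; this text tells all that it offers.
- The arm moves only by the shell command python3 -m creep 'ROWS' [FORCE]. ROWS is JSON, a list of rows, each a list of 7 numbers: the turn, a rotation vector about the tool's x, y, z in rad, then the shift along the tool's x, y, z in cm, then the opening in per cent of the stroke, from 0 (shut) to 100 (fully open). In form: [[rx, ry, rz, x, y, z, fingers], ...]. A call has 1 to 8 rows; each row shifts and turns the commanded pose from where the row before left it, along the tool's axes as they then stand; what a row does not reach is not made up. A row lasts 1/10 s, in which the tool goes at most 50 mm and 8.59 degrees, less where a joint would pass 70% of its speed; a pose out of reach is approached as far as the arm can. A call is refused whole if a number of a shift passes 5 or a number of a turn 0.15, either way. A call with a gripper value outside its range is refused whole. The fingers move at their own pace and stop on an object; FORCE is the grip in N (left out, the last holds). Time passes only in rows, so rows that do not move let the fingers close. It gives the time, the measured TCP pose, the force and the opening at its end, in the units of the state.
- r.get_state(): the state, without advancing time (a new reading comes with each control period).
- r.capture(name): name is "scene" or "top" or "wrist"; returns (picture, depth): 384x512x3 uint8, blue, green, red; 384x512 float32, m along the optical axis (not along the pixel's ray), 0 where there is no reading.
- r.camera_info(name): a dict with "fovy" (degrees; the focal length in pixels is half the picture's height over the tangent of half this angle, whatever the lens; pixels are square), "cx", "cy" (the principal point, pixels), "camera_from_world" (4x4, takes a point from world to camera coordinates). Camera axes: x right, y down, z forward; pixel columns grow to the right and rows downward; lengths in m; the calibration is good to about 2 mm. A picture is of the moment at which its call begins: read the wrist's pose just before it. camera_info takes no time and is no camera call; for the wrist camera it gives the pose at the moment of the call.
- r.close_job(): hands the job in, once; it reports no verdict.
Trained networks look in the newest picture that a camera, given by its name, has taken for a name from the list of things; names that differ only in an ending like _2 or _b are one class to them, and where a whole thing is asked for, a point or a joint stands for the part that bears it (a point fixed in the world has none). Each returns a list of dicts, best first, with "score" (0 to 1); they miss things now and then, are a little off and sometimes report something else, mostly with a low value. They report only what shows in the picture. A call takes as long as a camera call. They do not tell look-alikes from the thing itself.
- r.look_for(query, camera): "rect" ([left, top, right, bottom] in pixels, round what is visible of it).
- r.masks_of(query, camera): "pixels" (384x512 bool, what is visible of it) and "rect" ([left, top, right, bottom] in pixels, round what is visible of it).
The state is a dict: "time_s": time; "joints": joint angles; "qd": joint speeds; "joint_torque": joint torques, N m; "tcp_pos": TCP position; "eef_rot": TCP orientation; "contact_force": force on the tool from outside, world axes, zero at the start; "moment": the same for the moment, N m; "gripper_width": finger opening in m.
Only numpy, scipy, OpenCV 4.12 (cv2) and the standard library are available. Lean on these libraries where they do the work, as an engineer would, in place of code of your own. Each camera call takes 0.05 s, during which the arm holds its last target. There are 200 camera calls.

## Working session

There is one attempt and no reset: what is moved stays moved. The work goes in short steps, Python scripts to look and compute and a shell command to move; the robot and the scene stay as the last step left them, time stands still between calls to the robot, and variables do not carry over. Pictures are saved under pics/ and viewed, about 8 in all and at most 12, crops included, and the job is handed in when it is done.

```bash
mkdir -p pics
cat > h.py <<'E'
import numpy as np,cv2
from plant import r
def pts(name,depth,mask=None):
    ci=r.camera_info(name);f=192/np.tan(np.radians(ci["fovy"])/2)
    v,u=np.nonzero((depth>0) if mask is None else (mask&(depth>0)))
    z=depth[v,u];P=np.c_[(u-ci["cx"])/f*z,(v-ci["cy"])/f*z,z]
    T=np.array(ci["camera_from_world"]);return (P-T[:3,3])@T[:3,:3],u,v
E
python3 - <<'E'
from h import *
s=r.get_state();print(s)
ims=[]
for n in("scene","top"):
    p,d=r.capture(n);np.save(n+"_d",d);ims.append(p);cv2.imwrite(f"pics/{n}0.png",p)
    ci=r.camera_info(n);print(n,ci)
    for q in("tray","screen","ledge","jar_a","gift_box","tin","spare_jar"):
        for m in r.masks_of(q,n):
            P,u,v=pts(n,d,m["pixels"])
            if len(P)<5: continue
            zt=P[:,2].max();print(q,round(m["score"],2),np.round(m["rect"]),len(P),np.round(np.percentile(P,[2,50,98],axis=0).T,3).tolist())
E
```

```text
{'time_s': 0.0, 'joints': array([-5.93524927e+01,  2.05910735e+01,  6.35420567e-01, -2.25510578e-02,
       -7.01355676e+01, -1.65082852e+01]), 'qd': array([-0.01749618, -0.05643493, -0.03400637,  0.01651024, -0.00169476,
        0.01461206]), 'joint_torque': array([-2.65424587e-04, -5.82715845e+01,  2.93067706e+01,  6.99767411e+00,
        6.96237505e-03, -1.49798116e-04]), 'tcp_pos': array([ 0.1647781 , -0.65408271,  0.22563163]), 'eef_rot': array([ 93.42674483,  89.90634767, 107.55828732]), 'contact_force': array([-0.18821849, -0.12817398,  0.02786296]), 'moment': array([ 0.01863873, -0.01031211,  0.0063585 ]), 'gripper_width': 0.087684506743014}
scene {'fovy': 45.185276268394446, 'cx': 259.24226386504785, 'cy': 190.74309740137542, 'camera_from_world': array([[-0.29157311,  0.95654703, -0.00170331, -0.01357969],
       [ 0.78113562,  0.23707597, -0.57760032, -0.43235645],
       [-0.55209806, -0.16974324, -0.81631793,  1.5719093 ],
       [ 0.        ,  0.        ,  0.        ,  1.        ]])}
tray 0.68 [ 69. 120. 169. 183.] 3100 [[0.418, 0.503, 0.565], [-0.382, -0.247, -0.129], [
[... 2046 characters left out ...]
], [0.303, 0.316, 0.331], [0.003, 0.017, 0.024]]
ledge 0.49 [173. 179. 181. 216.] 180 [[0.471, 0.535, 0.59], [0.425, 0.432, 0.442], [-0.001, 0.012, 0.019]]
jar_a 0.85 [383. 205. 405. 221.] 289 [[0.433, 0.456, 0.478], [-0.271, -0.243, -0.228], [0.018, 0.074, 0.081]]
jar_a 0.84 [381. 182. 400. 202.] 296 [[0.501, 0.524, 0.554], [-0.27, -0.233, -0.215], [0.004, 0.073, 0.081]]
gift_box 0.89 [366. 110. 405. 146.] 737 [[0.686, 0.728, 0.773], [-0.279, -0.231, -0.192], [0.008, 0.063, 0.07]]
tin 0.55 [262. 130. 286. 148.] 437 [[0.67, 0.693, 0.727], [0.097, 0.128, 0.158], [0.009, 0.098, 0.105]]
spare_jar 0.68 [250. 238. 268. 258.] 289 [[0.337, 0.364, 0.389], [0.151, 0.178, 0.203], [0.022, 0.06, 0.065]]
```

View pics/scene0.png

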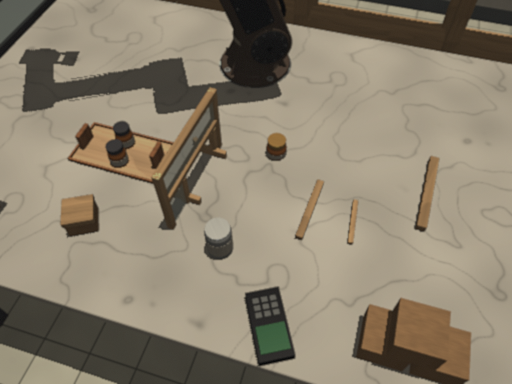

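View pics/top0.png

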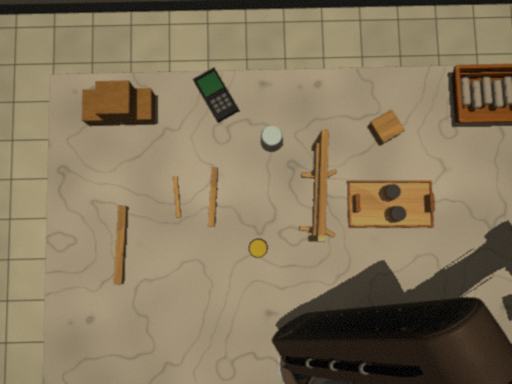

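The scene shows the tray left of the screen, nearly aligned with it. The tray's near grip board is at about (84,133) and its far board at about (156,155). Of the three ledges, the middle-sized one is at (310,208) in the scene picture and (213,197) in the top one, about 0.19 m long at y≈0.316. My plan is to push by the near board until the hand nears the screen, then pull by the far board from the customer's side.

Run:
```python
from h import *
from scipy.spatial.transform import Rotation as R
s=r.get_state()
print(np.round(R.from_euler('xyz',s['eef_rot'],degrees=True).as_matrix(),3).tolist())
ci=r.camera_info("wrist");T=np.array(ci["camera_from_world"]);print("wrist cam pos",-T[:3,:3].T@T[:3,3],"fwd",T[2,:3],ci["fovy"])
def rect(P,l):
    (c,sz,a)=cv2.minAreaRect((P[:,:2]*1000).astype(np.float32));print(l,np.round(c,1),np.round(sz,1),round(a,2),len(P))
for n in("scene","top"):
    d=np.load(n+"_d.npy");P,u,v=pts(n,d);print(n)
    B=lambda x0,x1,y0,y1,z0,z1:P[(P[:,0]>x0)&(P[:,0]<x1)&(P[:,1]>y0)&(P[:,1]<y1)&(P[:,2]>z0)&(P[:,2]<z1)]
    rect(B(.38,.6,-.41,-.09,.009,.09),"tray")
    rect(B(.38,.6,-.41,-.34,.045,.08),"nearboard");rect(B(.38,.6,-.15,-.08,.045,.08),"farboard")
    rect(B(.3,.75,-.04,.04,.19,.24),"lintel top")
    rect(B(.40,.66,.28,.36,.011,.03),"ledge mid")
    rect(B(.40,.66,.39,.47,.011,.03),"ledge small")
    rect(B(.2,.56,.55,.68,.011,.04),"ledge big")
    for t,b in(("rail near",(.35,.7,-.08,-.02,.012,.032)),("rail far",(.35,.7,.02,.06,.012,.032))):
        Q=B(*b)
        for lab,q in(("lo",Q[Q[:,0]<.51]),("hi",Q[Q[:,0]>.51])):
            if len(q): print(t,lab,len(q),np.round(np.c_[q.min(0),q.max(0)],3).tolist())
```

```text
[[0.0, -0.244, 0.97], [-0.0, 0.97, 0.244], [-1.0, -0.0, 0.0]]
wrist cam pos [ 0.08462985 -0.67341479  0.38389364] fwd [ 0.29444417  0.07477489 -0.95273887] 63.93628665118399
scene
tray [ 490.9 -252.8] [268.7 156. ] 88.65 2481
nearboard [ 489.6 -365.1] [17.9 59.7] 87.86 144
farboard [ 492.5 -135.2] [57.4 15.9] 0.05 137
lintel top [531.5  -5.5] [ 23.5 312.9] 85.51 1244
ledge mid [525.3 313.8] [ 20.6 191.5] 85.75 483
ledge small [528.7 429.6] [132.1  14.1] 4.47 228
ledge big [383.3 606. ] [ 27.  244.8] 87.08 792
rail near lo 17 [[0.405, 0.424], [-0.031, -0.021], [0.012, 0.031]]
rail near hi 8 [[0.684, 0.686], [-0.025, -0.02], [0.016, 0.031]]
rail far lo 55 [[0.411, 0.428], [0.021, 0.043], [0.012, 0.031]]
rail far hi 32 [[0.582, 0.597], [0.02, 0.031], [0.013, 0.032]]
top
tray [ 480.9 -253.8] [174.1 306.7] 0.74 1751
nearboard [ 489.  -362.4] [15.7 56.2] 89.39 112
farboard [ 493.3 -132.4] [14.1 54.7] 86.83 96
lintel top [532.9  -3.7] [ 21.3 309.9] 85.65 900
ledge mid [527.4 316.3] [ 20.6 189.9] 85.81 377
ledge small [523.5 430.6] [144.2  22.3] 9.99 127
ledge big [383.8 609.6] [ 29.7 240.6] 87.13 704
rail near lo 51 [[0.389, 0.418], [-0.064, -0.036], [0.017, 0.031]]
rail near hi 46 [[0.581, 0.605], [-0.08, -0.049], [0.013, 0.032]]
rail far lo 38 [[0.413, 0.426], [0.02, 0.045], [0.017, 0.031]]
rail far hi 22 [[0.582, 0.597], [0.02, 0.032], [0.012, 0.03]]
```

The screen's yaw is about -4.3° with its slot origin near (0.502, -0.002). The middle ledge is parallel and in line with it. The tray's yaw is about -0.9°, with the near board at (0.489, -0.364). I'll turn the tool so its jaws lie along x, then move over the near board.

```bash
python3 -m creep '[[-0.145,0,0,0,0,0,100],[-0.145,0,0,0,0,0,100],[-0.145,0,0,0,0,0,100],[-0.145,0,0,0,0,0,100],[-0.145,0,0,0,0,0,100],[-0.145,0,0,0,0,0,100],[-0.145,0,0,0,0,0,100],[-0.145,0,0,0,0,0,100]]'
python3 -m creep '[[-0.145,0,0,0,0,0,100],[0,0,0,0,-4.5,4.1,100],[0,0,0,0,-4.5,4.1,100],[0,0,0,0,-4.5,4.1,100],[0,0,0,0,-4.5,4.1,100],[0,0,0,0,-4.5,4.1,100],[0,0,0,0,-4.5,4.1,100],[0,0,0,0,0,0,100]]'
python3 - <<'E'
from h import *
from scipy.spatial.transform import Rotation as R
s=r.get_state();M=R.from_euler('xyz',s['eef_rot'],degrees=True).as_matrix()
print(s['time_s'],s['tcp_pos'],np.round(M,4).tolist(),s['joints'].round(1))
E
```

```text
time_s: 1.6
tcp_pos: [0.1649, -0.6545, 0.2266]
eef_rot: [-151.3, 90.0, -70.3]
contact_force: [0.4, 0.1, -0.1]
gripper_width: 0.0876
time_s: 2.4
tcp_pos: [0.3944, -0.4535, 0.2269]
eef_rot: [-97.0, 89.9, -7.8]
contact_force: [-0.7, -0.5, 0.2]
gripper_width: 0.0872
2.4 [ 0.39442179 -0.45346476  0.22689604] [[0.0013, -0.9999, 0.0138], [-0.0002, 0.0138, 0.9999], [-1.0, -0.0013, -0.0002]] [-30.4  13.6  -9.1  -0.  -67.3  29.6]
```

```bash
python3 -m creep '[[0,0,0,0,-3.2,3.0,100],[0,0,0,0,-3.2,3.0,100],[0,0,0,0,-3.2,3.0,100],[0,0,0,0,0,0,100],[0,0,0,0,0,0,100]]'
cat >> h.py <<'E'
from scipy.spatial.transform import Rotation as R
def st():
    s=r.get_state();M=R.from_euler('xyz',s['eef_rot'],degrees=True).as_matrix()
    print('t',round(s['time_s'],2),'tcp',s['tcp_pos'].round(4),'zdir',round(np.degrees(np.arctan2(M[1,2],M[0,2])),2),'Mx',M[:,0].round(4),'F',s['contact_force'].round(1),'mom',s['moment'].round(2),'w',round(s['gripper_width'],4));return s,M
def rect(P,l):
    if len(P)<4: return print(l,len(P))
    (c,sz,a)=cv2.minAreaRect((P[:,:2]*1000).astype(np.float32));print(l,np.round(c,1),np.round(sz,1),round(a,2),len(P))
def box(P,x0,x1,y0,y1,z0,z1): return P[(P[:,0]>x0)&(P[:,0]<x1)&(P[:,1]>y0)&(P[:,1]<y1)&(P[:,2]>z0)&(P[:,2]<z1)]
E
python3 - <<'E'
from h import *
st();p,d=r.capture("wrist");cv2.imwrite("pics/w1.png",p);np.save("w1",d)
P,u,v=pts("wrist",d)
print("floor z",np.median(P[(P[:,2]<.01)&(P[:,2]>-.01)][:,2]))
rect(box(P,.38,.6,-.41,-.09,.009,.09),"tray")
rect(box(P,.44,.55,-.41,-.34,.058,.07),"near top");rect(box(P,.44,.55,-.15,-.10,.058,.07),"far top")
rect(box(P,.35,.75,-.05,.05,.19,.24),"lintel")
for l,b in(("lo",(.35,.47,-.1,-.03,.022,.032)),("hi",(.55,.65,-.1,-.03,.022,.032))): rect(box(P,*b),"rail "+l)
E
```

```text
time_s: 2.9
tcp_pos: [0.4886, -0.368, 0.2264]
eef_rot: [78.1, 90.0, 167.1]
contact_force: [0.1, -0.3, -1.0]
gripper_width: 0.0878
t 2.9 tcp [ 0.4886 -0.368   0.2264] zdir 89.02 Mx [-3.e-04  1.e-04 -1.e+00] F [ 0.1 -0.3 -1. ] mom [ 0.01  0.15 -0.02] w 0.0878
floor z -0.00048530363662499726
tray [ 490.9 -249.5] [269.5 150.2] 88.86 6814
near top [ 488.7 -364.7] [13.3 54.7] 89.59 598
far top 0
lintel 0
rail lo 0
rail hi 0
```

View pics/w1.png

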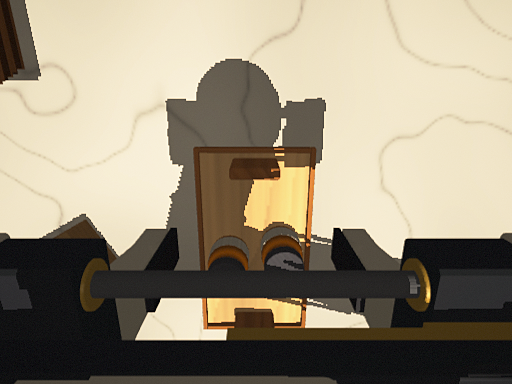

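The wrist view shows the near board at (255,168) and the far board at (254,318), with both jars standing. The fits agree to about 1 mm, with the near board at (0.4888, -0.3645). I'll go down around it and close lightly.

```bash
python3 -m creep '[[0,0,0,4,0,0.35,100],[0,0,0,4,0,0,100],[0,0,0,4,0,0,100],[0,0,0,4,0,0,100],[0,0,0,2.5,0,0,100],[0,0,0,1.4,0,0,100],[0,0,0,0,0,0,100],[0,0,0,0,0,0,100]]'
python3 -m creep '[[0,0,0,0,0,0,60],[0,0,0,0,0,0,55],[0,0,0,0,0,0,50],[0,0,0,0,0,0,50],[0,0,0,0,0,0,50],[0,0,0,0,0,0,50]]' 12
python3 -c "
from h import *
st()"
```

```text
time_s: 3.75
tcp_pos: [0.4885, -0.366, 0.0286]
eef_rot: [-125.9, 89.9, -37.0]
contact_force: [-1.2, -0.4, 0.6]
gripper_width: 0.0877
time_s: 4.35
tcp_pos: [0.4885, -0.3651, 0.028]
eef_rot: [-113.7, 90.0, -24.8]
contact_force: [-0.9, 0.4, 3.8]
gripper_width: 0.056
t 4.35 tcp [ 0.4885 -0.3651  0.028 ] zdir 88.92 Mx [ 6.e-04 -3.e-04 -1.e+00] F [-0.9  0.4  3.8] mom [ 0.44  0.18 -0.03] w 0.056
```

```bash
python3 -m creep '[[0.01,0,0,0,0.1,0,50],[0.0157,0,0,0,0.2,0,50],[0.0157,0,0,0,0.3,0,50],[0.0157,0,0,0,0.3,0,50],[0,0,0,0,0.3,0,50],[0,0,0,0,0.19,0,50],[0,0,0,0,0,0,50],[0,0,0,0,0,0,50]]' 20
python3 - <<'E'
from h import *
st()
for n in("scene","top","wrist"):
    p,d=r.capture(n);cv2.imwrite(f"pics/{n}2.png",p);P,u,v=pts(n,d);print(n)
    # in slot frame
    rect(box(P,.37,.57,-.39,-.09,.009,.019),"tray rim")
    rect(box(P,.43,.55,-.2,-.09,.05,.07),"far board")
    rect(box(P,.35,.75,-.05,.05,.21,.24),"lintel")
    a=np.radians(-4.35);Rz=np.array([[np.cos(a),-np.sin(a)],[np.sin(a),np.cos(a)]])
    Q=P.copy();Q[:,:2]=(P[:,:2]-[.5023,-.0023])@Rz
    def pr(l,q):
        if len(q)>3: print(l,len(q),"x",np.round(1000*np.percentile(q[:,0],[2,50,98]),1),"y",np.round(1000*np.percentile(q[:,1],[0,100]),1))
    for y0,y1 in((.022,.038),(-.034,-.015),(-.045,-.035),(-.07,-.055)):
        pr(f"L{y0}",box(Q,-.13,-.06,y0,y1,.015,.035));pr(f"R{y0}",box(Q,.06,.13,y0,y1,.015,.035))
    pr("trayL",box(Q,-.1,-.06,-.36,-.14,.008,.019));pr("trayR",box(Q,.06,.1,-.36,-.14,.008,.019))
E
```

```text
time_s: 5.15
tcp_pos: [0.4746, -0.3645, 0.028]
eef_rot: [-102.2, 89.9, -16.6]
contact_force: [2.2, -0.3, 7.2]
gripper_width: 0.0557
t 5.15 tcp [ 0.4746 -0.3645  0.028 ] zdir 85.59 Mx [ 1.1e-03 -3.0e-04 -1.0e+00] F [ 2.2 -0.3  7.2] mom [-0.02 -0.5  -0.42] w 0.0557
scene
tray rim [ 478.3 -250.4] [269.7 163.4] 84.74 1065
far board [ 491.8 -134.9] [19.2 58.3] 84.13 118
lintel [532.4  -5.4] [ 22.6 309.8] 85.62 1032
L0.022 37 x [-90.8 -82.4 -78.3] y [22.3 37.6]
R0.022 42 x [77.8 87.7 92.4] y [22.5 38. ]
L-0.034 32 x [-94.1 -81.9 -77.3] y [-31.4 -15.3]
trayL 171 x [-77.4 -70.3 -61. ] y [-359.8 -140.4]
trayR 261 x [60.9 71.7 76.1] y [-359.3 -140.2]
top
tray rim [ 490.3 -171.8] [144.9 150.5] 85.19 417
far board [ 493.  -133.4] [15.1 53.6] 85.92 92
lintel [533.2  -3.9] [ 21.7 310.4] 85.65 855
L0.022 26 x [-91.3 -85.  -78.4] y [22.  37.6]
R0.022 19 x [79.2 86.  91.6] y [22.6 35.3]
L-0.045 11 x [-96.5 -87.9 -81.4] y [-44.3 -40.1]
R-0.045 10 x [83.3 89.7 96.6] y [-44.3 -41. ]
L-0.07 24 x [-107.2  -99.3  -91.5] y [-69.5 -56.3]
R-0.07 19 x [ 91.9 100.4 107.3] y [-69.3 -56.7]
trayL 81 x [-77.2 -70.5 -61.7] y [-243.2 -141.1]
trayR 61 x [60.9 71.1 75.6] y [-237.4 -140.7]
wrist
tray rim [ 473.7 -370.1] [ 26.9 150.2] 85.41 4026
far board 0
lintel 0
trayL 52 x [-74.8 -71.  -69.2] y [-360.  -355.7]
trayR 52 x [68.1 69.6 74.4] y [-359.8 -355.7]
```

Measured in the slot frame, the tray sits about 1 mm to the left, with its yaw within 0.2°. I'll correct that, relieve the downward pressing, and slide forward to just short of the rails' straight part.

```bash
python3 -m creep '[[0,0,0,-0.03,-0.1,0.3,50],[0,0,0,-0.02,0,0.6,50],[0,0,0,0,0,1.0,50],[0,0,0,0,0,1.2,50],[0,0,0,0,0,1.2,50],[0,0,0,0,0,1.0,50],[0,0,0,0,0,0.6,50],[0,0,0,0,0,0.3,50]]'
python3 - <<'E'
from h import *
s,M=st()
a=np.radians(-4.35);Rz=np.array([[np.cos(a),-np.sin(a)],[np.sin(a),np.cos(a)]])
print("tcp slot",1000*((s['tcp_pos'][:2]-[.5023,-.0023])@Rz))
for n in("scene","top"):
    p,d=r.capture(n);cv2.imwrite(f"pics/{n}3.png",p);P,u,v=pts(n,d);print(n)
    Q=P.copy();Q[:,:2]=(P[:,:2]-[.5023,-.0023])@Rz
    for y0 in(-.24,-.16):
      for l,x0,x1 in(("L",-.1,-.06),("R",.06,.1)):
        q=box(Q,x0,x1,y0,y0+.06,.008,.019);print(y0,l,len(q),np.round(1000*np.percentile(q[:,0],[2,50,98]),1) if len(q)>2 else '')
    rect(box(Q,-.06,.06,-.12,-.02,.05,.07),"far board")
E
```

```text
time_s: 6.1
tcp_pos: [0.48, -0.3016, 0.028]
eef_rot: [59.1, 90.0, 144.8]
contact_force: [0.0, -3.6, 2.8]
gripper_width: 0.0559
t 6.1 tcp [ 0.48   -0.3016  0.028 ] zdir 85.68 Mx [-3.e-04  2.e-04 -1.e+00] F [ 0.  -3.6  2.8] mom [-1.34 -0.31 -0.16] w 0.0559
tcp slot [   0.4816539  -300.16649137]
scene
-0.24 L 7 [-75.6 -72.8 -67.2]
-0.24 R 68 [60.6 71.9 76.7]
-0.16 L 46 [-75.1 -69.8 -61.3]
-0.16 R 60 [60.4 71.7 76.3]
far board 0
top
-0.24 L 0 
-0.24 R 0 
-0.16 L 44 [-73.9 -70.7 -62.3]
-0.16 R 11 [64.  72.6 75.9]
far board [  0.4 -68.6] [52.9 14.4] 0.1 90
```

```bash
python3 -m creep '[[0,0,0,0,0,0.3,50],[0,0,0,0,0,0.4,50],[0,0,0,0,0,0.4,50],[0,0,0,0,0,0.4,50],[0,0,0,0,0,0.4,50],[0,0,0,0,0,0.4,50],[0,0,0,0,0,0.4,50],[0,0,0,0,0,0.4,50]]'
python3 -c "
from h import *
st()"
```

```text
time_s: 7.0
tcp_pos: [0.4823, -0.2713, 0.028]
eef_rot: [55.3, 90.0, 140.9]
contact_force: [-0.4, -3.7, 2.2]
gripper_width: 0.0556
t 7.0 tcp [ 0.4823 -0.2713  0.028 ] zdir 85.63 Mx [-1.e-04  1.e-04 -1.e+00] F [-0.4 -3.7  2.2] mom [-1.31 -0.33 -0.17] w 0.0556
```

Sliding friction only, with no side force. I'll continue.

```bash
python3 -m creep '[[0,0,0,0,0,0.5,50],[0,0,0,0,0,0.7,50],[0,0,0,0,0,0.8,50],[0,0,0,0,0,0.8,50],[0,0,0,0,0,0.8,50],[0,0,0,0,0,0.8,50],[0,0,0,0,0,0.8,50],[0,0,0,0,0,0.8,50]]'
python3 -c "
from h import *
st()"
```

```text
time_s: 7.8
tcp_pos: [0.4869, -0.2111, 0.028]
eef_rot: [79.3, 90.0, 164.9]
contact_force: [-0.2, -2.8, 0.6]
gripper_width: 0.0562
t 7.8 tcp [ 0.4869 -0.2111  0.028 ] zdir 85.65 Mx [-3.e-04  1.e-04 -1.e+00] F [-0.2 -2.8  0.6] mom [-1.14 -0.25 -0.17] w 0.0562
```

```bash
python3 -m creep '[[0,0,0,0,0,0.8,50],[0,0,0,0,0,0.8,50],[0,0,0,0,0,0.8,50],[0,0,0,0,0,0.8,50],[0,0,0,0,0,0.8,50],[0,0,0,0,0,0.8,50],[0,0,0,0,0,0.8,50],[0,0,0,0,0,0.8,50]]'
python3 -m creep '[[0,0,0,0,0,0.8,50],[0,0,0,0,0,0.8,50],[0,0,0,0,0,0.8,50],[0,0,0,0,0,0.6,50],[0,0,0,0,0,0.4,50],[0,0,0,0,0,0.2,50],[0,0,0,0,0,0,50],[0,0,0,0,0,0,50]]'
python3 - <<'E'
from h import *
st();p,d=r.capture("scene");cv2.imwrite("pics/s4.png",p);P,u,v=pts("scene",d)
a=np.radians(-4.35);Rz=np.array([[np.cos(a),-np.sin(a)],[np.sin(a),np.cos(a)]])
Q=P.copy();Q[:,:2]=(P[:,:2]-[.5023,-.0023])@Rz
rect(box(Q,-.05,.05,.08,.2,.05,.07),"far board slot frame")
E
```

```text
time_s: 8.6
tcp_pos: [0.4917, -0.1474, 0.028]
eef_rot: [92.6, 90.0, 178.3]
contact_force: [-0.6, -2.7, -1.3]
gripper_width: 0.0557
time_s: 9.4
tcp_pos: [0.4946, -0.1118, 0.028]
eef_rot: [-14.9, 90.0, 70.7]
contact_force: [0.4, 1.7, -0.5]
gripper_width: 0.0556
t 9.4 tcp [ 0.4946 -0.1118  0.028 ] zdir 85.66 Mx [ 1.e-04  4.e-04 -1.e+00] F [ 0.4  1.7 -0.5] mom [ 0.77 -0.18  0.11] w 0.0556
far board slot frame [  1.2 119.1] [14.3 56.1] 89.5 117
```

View pics/s4.png

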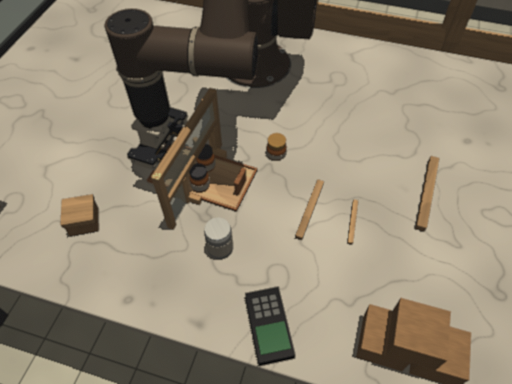

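The tray is through the slot, with both jars standing at (206,155) and (200,178) and its far board at (240,180). I'll push 20 mm more, let go, go up and over the screen, and take the far board.

```bash
python3 -m creep '[[0,0,0,0,0,0.3,50],[0,0,0,0,0,0.6,50],[0,0,0,0,0,0.6,50],[0,0,0,0,0,0.4,50],[0,0,0,0,0,0.1,50],[0,0,0,0,0,0,100],[0,0,0,0,0,0,100],[0,0,0,0,0,0,100]]'
python3 -m creep '[[0,0,0,-1,0,0,100],[0,0,0,-2.5,0,0,100],[0,0,0,-4.5,0,0,100],[0,0,0,-4.5,0,0,100],[0,0,0,-4.5,0,0,100],[0,0,0,-4.5,0,0,100],[0,0,0,-4.5,0,0,100],[0,0,0,-1.5,0,0,100]]'
python3 -c "
from h import *
st()"
```

```text
time_s: 10.25
tcp_pos: [0.4961, -0.0921, 0.0281]
eef_rot: [-44.8, 90.0, 40.9]
contact_force: [-0.0, -0.6, -0.1]
gripper_width: 0.0742
time_s: 11.05
tcp_pos: [0.4974, -0.0926, 0.3093]
eef_rot: [-85.0, 89.5, 0.6]
contact_force: [0.6, -0.6, 0.1]
gripper_width: 0.0873
t 11.05 tcp [ 0.4974 -0.0926  0.3093] zdir 85.66 Mx [ 8.2e-03  1.0e-04 -1.0e+00] F [ 0.6 -0.6  0.1] mom [ 0.03  0.05 -0.02] w 0.0873
```

```bash
python3 -m creep '[[0,0,0,0,0,3.5,100],[0,0,0,0,0,4,100],[0,0,0,0,0,4,100],[0,0,0,0,0,4,100],[0,0,0,0,0,4,100],[0,0,0,0,0,3.3,100],[0,0,0,0,0,0,100],[0,0,0,0,0,0,100]]'
python3 - <<'E'
from h import *
st();p,d=r.capture("wrist");cv2.imwrite("pics/w5.png",p);P,u,v=pts("wrist",d)
rect(box(P,.44,.58,.1,.18,.056,.07),"far top")
rect(box(P,.42,.62,.04,.18,.009,.02),"tray")
rect(box(P,.40,.66,.28,.36,.013,.03),"ledge")
p,d=r.capture("scene");P,u,v=pts("scene",d)
rect(box(P,.44,.58,.1,.18,.045,.07),"scene far");rect(box(P,.40,.66,.28,.36,.011,.03),"scene ledge")
E
```

```text
time_s: 11.85
tcp_pos: [0.5131, 0.1356, 0.3035]
eef_rot: [149.2, 90.0, -125.1]
contact_force: [-0.4, -1.0, 0.4]
gripper_width: 0.0877
t 11.85 tcp [0.5131 0.1356 0.3035] zdir 85.73 Mx [-1.e-04 -1.e-04 -1.e+00] F [-0.4 -1.   0.4] mom [-0.02  0.11 -0.06] w 0.0877
far top [514.8 138.4] [13.3 54.6] 85.75 444
tray [508.9  96.9] [125.  155.4] 85.6 1168
ledge [526.9 316. ] [ 20.6 189. ] 85.48 1383
scene far [515. 137.] [14.7 55.1] 85.94 131
scene ledge [526.6 313.7] [ 20.3 189.5] 85.72 483
```

View pics/w5.png

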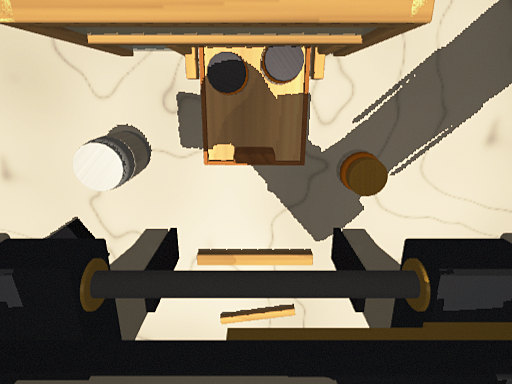

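The wrist view shows the far board at (240,155), the jars at (227,72) and (283,62), and the middle ledge at (254,257). The far board is at (0.5148, 0.138). I'll descend on it and grip.

```bash
python3 -m creep '[[0,0,0,4.5,-0.15,0.23,100],[0,0,0,4.5,0,0,100],[0,0,0,4.5,0,0,100],[0,0,0,4.5,0,0,100],[0,0,0,4,0,0,100],[0,0,0,3,0,0,100],[0,0,0,1.7,0,0,100],[0,0,0,0.7,0,0,100]]'
python3 -m creep '[[0,0,0,0,0,0,100],[0,0,0,0,0,0,100],[0,0,0,0,0,0,60],[0,0,0,0,0,0,55],[0,0,0,0,0,0,50],[0,0,0,0,0,0,50],[0,0,0,0,0,0,50],[0,0,0,0,0,0,50]]' 12
python3 -c "
from h import *
st()"
```

```text
time_s: 12.75
tcp_pos: [0.5143, 0.1356, 0.0276]
eef_rot: [128.8, 89.8, -145.7]
contact_force: [0.1, -0.6, -0.1]
gripper_width: 0.0874
time_s: 13.55
tcp_pos: [0.515, 0.1374, 0.0293]
eef_rot: [-16.2, 90.0, 69.4]
contact_force: [-1.3, -0.2, 3.9]
gripper_width: 0.0563
t 13.55 tcp [0.515  0.1374 0.0293] zdir 85.64 Mx [ 0.e+00  1.e-04 -1.e+00] F [-1.3 -0.2  3.9] mom [ 0.25  0.79 -0.14] w 0.0563
```

```bash
python3 -m creep '[[0,0,0,-0.02,0,0.3,50],[0,0,0,0,0,0.6,50],[0,0,0,0,0,0.8,50],[0,0,0,0,0,0.8,50],[0,0,0,0,0,0.8,50],[0,0,0,0,0,0.8,50],[0,0,0,0,0,0.8,50],[0,0,0,0,0,0.8,50]]' 20
python3 -m creep '[[0,0,0,0,0,0.8,50],[0,0,0,0,0,0.8,50],[0,0,0,0,0,0.8,50],[0,0,0,0,0,0.8,50],[0,0,0,0,0,0.8,50],[0,0,0,0,0,0.8,50],[0,0,0,0,0,0.5,50],[0,0,0,0,0,0.3,50]]'
python3 - <<'E'
from h import *
st();p,d=r.capture("wrist");cv2.imwrite("pics/w6.png",p)
for n in("scene","top"):
    p,d=r.capture(n);P,u,v=pts(n,d)
    a=np.radians(-4.35);Rz=np.array([[np.cos(a),-np.sin(a)],[np.sin(a),np.cos(a)]])
    Q=P.copy();Q[:,:2]=(P[:,:2]-[.5023,-.0023])@Rz
    rect(box(Q,-.12,.12,.301,.35,.013,.03),n+" ledge");rect(box(Q,-.1,.1,.05,.301,.009,.02),n+" tray")
E
```

```text
time_s: 14.35
tcp_pos: [0.5194, 0.1948, 0.0293]
eef_rot: [146.3, 90.0, -128.1]
contact_force: [-0.4, -5.3, 4.5]
gripper_width: 0.0557
time_s: 15.15
tcp_pos: [0.5237, 0.2507, 0.0293]
eef_rot: [175.7, 90.0, -98.6]
contact_force: [-0.3, -5.3, 5.1]
gripper_width: 0.0558
t 15.15 tcp [0.5237 0.2507 0.0293] zdir 85.66 Mx [-0.e+00 -1.e-04 -1.e+00] F [-0.3 -5.3  5.1] mom [-1.79  0.2   0.08] w 0.0558
scene ledge [  0.4 316.9] [ 20.6 192.9] 89.93 477
scene tray [-1.000e-01  1.615e+02] [223.5 155.1] 89.41 762
top ledge [-88.6 316.2] [9.6 9.8] 2.14 10
top tray [ -2.6 162.5] [223.2 169.9] 88.18 496
```

Gap about 33 mm. I'll advance 27 mm, then creep on until it touches.

```bash
python3 -m creep '[[0,0,0,0,0,0.3,50],[0,0,0,0,0,0.5,50],[0,0,0,0,0,0.5,50],[0,0,0,0,0,0.5,50],[0,0,0,0,0,0.4,50],[0,0,0,0,0,0.3,50],[0,0,0,0,0,0.2,50],[0,0,0,0,0,0.1,50]]'
python3 -m creep '[[0,0,0,0,0,0.1,50],[0,0,0,0,0,0.1,50],[0,0,0,0,0,0.1,50]]'
python3 -c "
from h import *
st()"
```

```text
time_s: 16.1
tcp_pos: [0.5257, 0.278, 0.0293]
eef_rot: [157.7, 90.0, -116.7]
contact_force: [-0.4, -5.1, 6.1]
gripper_width: 0.0557
time_s: 16.4
tcp_pos: [0.5259, 0.2808, 0.0293]
eef_rot: [161.0, 90.0, -113.4]
contact_force: [-0.3, -4.8, 5.0]
gripper_width: 0.0563
t 16.4 tcp [0.5259 0.2808 0.0293] zdir 85.64 Mx [-2.e-04 -5.e-04 -1.e+00] F [-0.3 -4.8  5. ] mom [-1.74  0.18 -0.01] w 0.0563
```

Moving friction is about 5 N. I'll creep on in small steps.

```bash
for i in 1; do python3 -m creep '[[0,0,0,0,0,0.07,50],[0,0,0,0,0,0.07,50]]'; done
python3 -m creep '[[0,0,0,0,0,0.05,50],[0,0,0,0,0,0.05,50]]'
```

```text
time_s: 16.6
tcp_pos: [0.5261, 0.2822, 0.0293]
eef_rot: [158.0, 90.0, -116.4]
contact_force: [-0.3, -4.4, 5.9]
gripper_width: 0.0557
time_s: 16.8
tcp_pos: [0.5261, 0.2832, 0.0293]
eef_rot: [160.6, 90.0, -113.8]
contact_force: [-0.6, -4.8, 5.8]
gripper_width: 0.0557
```

```bash
python3 -m creep '[[0,0,0,0,0,0.05,50],[0,0,0,0,0,0.05,50]]'
python3 -m creep '[[0,0,0,0,0,0.05,50],[0,0,0,0,0,0.05,50]]'
```

```text
time_s: 17.0
tcp_pos: [0.5262, 0.2842, 0.0293]
eef_rot: [155.6, 90.0, -118.7]
contact_force: [-0.8, -5.8, 5.4]
gripper_width: 0.056
time_s: 17.2
tcp_pos: [0.5262, 0.2846, 0.0293]
eef_rot: [160.3, 89.9, -114.0]
contact_force: [0.2, -7.9, 6.4]
gripper_width: 0.0557
```

```bash
python3 -c "
from h import *
st()
for n in('scene',):
    p,d=r.capture(n);cv2.imwrite('pics/s7.png',cv2.resize(p[140:260,150:350],None,fx=4,fy=4,interpolation=2))
"
```

```text
t 17.2 tcp [0.5262 0.2846 0.0293] zdir 85.64 Mx [-6.0e-04 -1.4e-03 -1.0e+00] F [ 0.2 -7.9  6.4] mom [-3.04 -0.34  0.08] w 0.0557
```

View pics/s7.png

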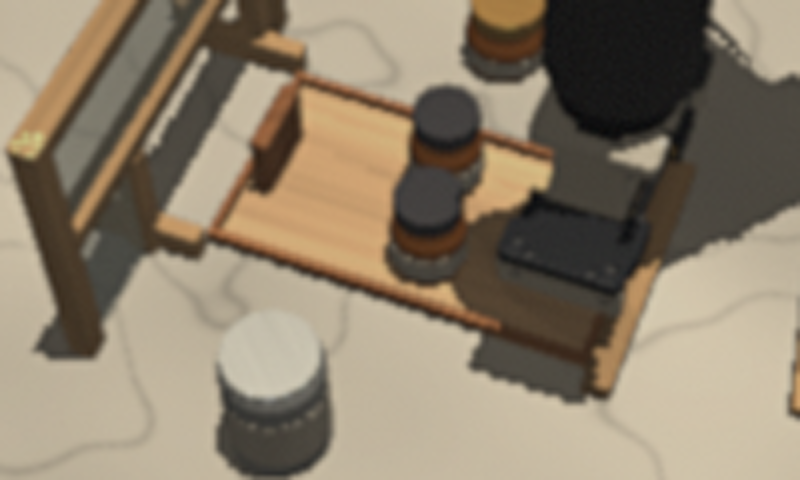

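The tray has reached the ledge: force is rising from about 5 to 8 N and the advance has stalled at y=0.2846. Jars are standing at (445,120) and (428,205). I'll seat it slightly and look at the force, then let go.

```bash
python3 -m creep '[[0,0,0,0,0,0.04,50],[0,0,0,0,0,0.03,50],[0,0,0,0,0,0,50]]'
python3 -m creep '[[0,0,0,0,0,0,60],[0,0,0,0,0,0,65],[0,0,0,0,0,0,80],[0,0,0,0,0,0,100],[0,0,0,0,0,0,100],[0,0,0,0,0,0,100],[0,0,0,0,0,0,100]]'
python3 -c "
from h import *
st()"
```

```text
time_s: 17.55
tcp_pos: [0.5262, 0.2846, 0.0293]
eef_rot: [161.5, 89.9, -112.9]
contact_force: [0.2, -11.0, 6.8]
gripper_width: 0.056
time_s: 18.25
tcp_pos: [0.5264, 0.2862, 0.0292]
eef_rot: [3.8, 90.0, 89.4]
contact_force: [0.4, -0.7, 0.1]
gripper_width: 0.0865
t 18.25 tcp [0.5264 0.2862 0.0292] zdir 85.65 Mx [ 0.e+00  1.e-04 -1.e+00] F [ 0.4 -0.7  0.1] mom [0.05 0.14 0.03] w 0.0865
```

```bash
python3 -m creep '[[0,0,0,-1,0,0,100],[0,0,0,-2.5,0,0,100],[0,0,0,-4.5,0,0,100],[0,0,0,-4.5,0,0,100],[0,0,0,-4.5,0,0,100],[0,0,0,-4.5,0,0,100],[0,0,0,-3,0,0,100],[0,0,0,0,0,0,100]]'
python3 - <<'E'
from h import *
st()
for n in("wrist","scene","top"):
    p,d=r.capture(n);cv2.imwrite(f"pics/{n}8.png",p);P,u,v=pts(n,d)
    a=np.radians(-4.35);Rz=np.array([[np.cos(a),-np.sin(a)],[np.sin(a),np.cos(a)]])
    Q=P.copy();Q[:,:2]=(P[:,:2]-[.5023,-.0023])@Rz
    rect(box(Q,-.12,.12,.3095,.35,.010,.03),n+" ledge");rect(box(Q,-.1,.1,.06,.3035,.009,.02),n+" tray")
    rect(box(Q,-.06,.06,.27,.305,.05,.07),n+" far board");rect(box(Q,-.06,.06,.03,.08,.05,.07),n+" near board")
    for q in("jar_a","gift_box","tin","spare_jar"):
        for m in r.masks_of(q,n):
            if m["score"]>.4: print(n,q,round(m["score"],2),np.round(np.percentile(pts(n,d,m["pixels"])[0],[2,50,98],axis=0).T,3).tolist())
E
```

```text
time_s: 19.05
tcp_pos: [0.5283, 0.287, 0.2809]
eef_rot: [-48.0, 89.4, 37.6]
contact_force: [0.2, -0.1, -0.8]
gripper_width: 0.0874
t 19.05 tcp [0.5283 0.287  0.2809] zdir 85.66 Mx [ 0.0077  0.006  -1.    ] F [ 0.2 -0.1 -0.8] mom [ 0.05  0.11 -0.05] w 0.0874
wrist ledge [ -1.6 319.5] [ 20.  189.1] 89.94 1757
wrist tray [ -0.4 203.7] [198.8 150. ] 89.63 1499
wrist far board [  0.7 288. ] [55.1 13.3] 0.85 504
wrist near board 0
wrist jar_a 0.73 [[0.459, 0.481, 0.503], [0.148, 0.17, 0.192], [0.031, 0.071, 0.072]]
wrist jar_a 0.68 [[0.524, 0.546, 0.568], [0.156, 0.178, 0.2], [0.029, 0.07, 0.072]]
wrist tin 0.68 [[0.665, 0.685, 0.724], [0.106, 0.132, 0.158], [0.002, 0.091, 0.093]]
wrist spare_jar 0.71 [[0.335, 0.366, 0.387], [0.149, 0.175, 0.202], [0.003, 0.053, 0.055]]
scene ledge [ -1.3 318.4] [192.3  17.4] 0.09 429
scene tray [  0.3 182. ] [243.4 154.3] 89.7 1178
scene far board [  2.8 286.7] [56.  14.6] 0.02 121
scene near board [ 1.6 57.1] [15.4 55.8] 87.43 118
scene jar_a 0.97 [[0.461, 0.492, 0.505], [0.145, 0.172, 0.192], [0.019, 0.073, 0.08]]
scene jar_a 0.63 [[0.532, 0.563, 0.576]
[... 188 characters left out ...]
0.158], [0.012, 0.092, 0.104]]
scene spare_jar 0.6 [[0.352, 0.38, 0.39], [0.148, 0.175, 0.204], [0.005, 0.038, 0.064]]
top ledge [-58.9 321.4] [ 25.6 123.6] 85.69 65
top tray [ -5.7 181.9] [242.9 181.5] 90.0 628
top far board 0
top near board [ 0.2 60.3] [53.2 12.8] 2.13 85
top jar_a 0.76 [[0.525, 0.546, 0.571], [0.155, 0.178, 0.202], [0.005, 0.074, 0.081]]
top jar_a 0.69 [[0.46, 0.479, 0.497], [0.149, 0.17, 0.191], [0.044, 0.075, 0.081]]
top gift_box 0.8 [[0.688, 0.731, 0.776], [-0.281, -0.231, -0.19], [0.005, 0.063, 0.069]]
top tin 0.68 [[0.67, 0.694, 0.729], [0.1, 0.131, 0.158], [0.012, 0.097, 0.105]]
top spare_jar 0.83 [[0.333, 0.362, 0.389], [0.151, 0.179, 0.206], [0.002, 0.059, 0.066]]
```

View pics/wrist8.png

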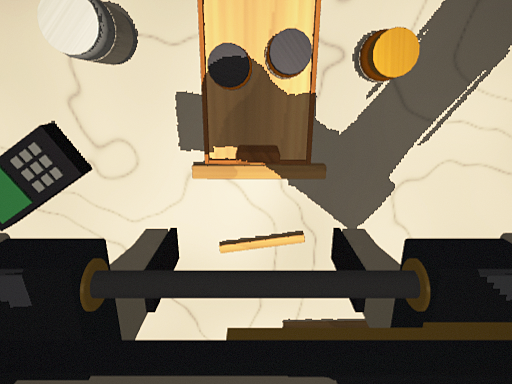

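The tray's front edge is on the ledge at row ~163, squared to within about 0.3°. Both jars are standing, and the other goods are where they were. Handing in.

```bash
python3 -c "
from h import *
st();print(r.close_job())"
```

```text
t 19.8 tcp [0.5264 0.286  0.2741] zdir 85.64 Mx [-2.e-04 -2.e-04 -1.e+00] F [ 0.3  0.6 -0.7] mom [ 0.02  0.1  -0.03] w 0.0878
the job is handed in; nothing more can be done
None
```

The tray is through the slot and resting against the middle-sized ledge, with both jars still standing on it. I handed the job in at 19.8 s.

**What I did:** I gripped the near board and lined the tray up with the slot. I slid it most of the way through without noticeable side force on the rails. Then I let go, went over the screen, and drew it on by the far board. At the ledge I crept until the force rose, then seated it at about 11 N, roughly 6 N above sliding friction. The gripper is open and about 0.27 m above the counter.

**Last checks:**
- **Position:** The tray centre is about 173 mm from the slot's origin, against about 172–173 mm for fully home. It is within about 1–2 mm of the slot's centreline.
- **Squareness:** The whole-tray fits put it within about 0.3–0.4° of the slot.
- **Other goods:** The jars, box, tin and spare jar are where they were, to within the measuring error.

**Disagreements:**
- The single-board fits gave yaw readings up to about 2.5° off. They rest on few pixels, so I relied on the whole-tray fit.
- The top camera's view of the ledge was partly hidden, so I did not use it.

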